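# Load the spare battery through the spring gate of a charging bay

### The arm

A 7-joint arm with a two-finger parallel gripper is mounted at the origin on a cart in front of the work surface, level with it; the furniture and walls round the work are solid. World frame = base frame: x ahead of the robot, y to its left, z up, the work surface at z = 0. Lengths are in m, angles in degrees, forces in N, time in s.
With the tool pointing down it reaches from about 0.425 to 0.875 m from the base axis. Payload 8.4 kg.
Tool frame: the origin (TCP) lies between the finger pads; the fingertips stand 17 mm ahead of it and the grasp point (between the pads) lies 2 mm behind it; z points along the fingers, y is the line along which they close (so a half turn about z gives the same grasp; the last joint's range is limited). The gripper opens to 85 mm and grips with 20 to 120 N. Pads are 22 mm wide; open, the fingers measure 114 mm over their backs; the gripper's body (76 mm by 85 mm) begins 54 mm behind the grasp point. The pads swing forward as they close: fully open they stand 13 mm farther back than shut.
Start: joints at [-80.455, 19.091, 2.286, 83.961, -0.768, 76.965, -3.352], TCP at [0.171, 0.627, 0.248] pointing down, gripper open.
Joint ranges: [-147.57, 147.57], [-21.85, 119.76], [-74.77, 79.35], [14.55, 137.4], [-85.83, 265.84], [4.83, 119.75], [-152.11, 152.11]. Speed limits (degrees/s): [127.2, 127.2, 159.86, 159.86, 180, 180, 180].

### API

Orientations are given as a 3x3 rotation matrix whose columns are the frame's x, y, z axes.
In Python, from workcell import status, viewer, hand_in gives the robot as it stands. The module is installed in compiled form; this text tells all that it offers.
- The arm moves only by the tool jog_arm, never from a script. Its argument "steps" is one flat list of numbers, 6 for each row, row after row: the shift along the world's x, y, z in cm, then the turn, a rotation vector about the world's x, y, z in degrees. In form: [dx, dy, dz, rx, ry, rz, dx, dy, dz, rx, ry, rz, ...]. A call has 1 to 8 rows; each row shifts and turns the commanded pose from where the row before left it; what a row does not reach is not made up. A row lasts 1/8 s, in which the tool goes at most 62.5 mm and 10.7 degrees, less where a joint would pass 70% of its speed; a pose out of reach is approached as far as the arm can. A call with a gripper value outside its range is refused whole. "gripper" is the opening, from 0 (shut) to 1 (fully open), set as the call begins (left out, the last holds). The fingers move at their own pace and stop on an object; "force" is the grip in N (left out, the last holds). Time passes only in rows, so rows that do not move let the fingers close. It gives the time, the measured TCP pose, the force, the opening and the grip force at its end, in the units of the state.
- status.state(): the state, without advancing time (a new reading comes with each control period).
- viewer.get_image(name): name is "scene" or "side" or "wrist"; returns the picture (420x560x3 uint8, red, green, blue); there is no depth.
- viewer.camera_params(name): a dict with "mtx" (3x3 intrinsics, pixels), "pose" (4x4, takes a point from camera to world coordinates). Camera axes: x right, y down, z forward; pixel columns grow to the right and rows downward; lengths in m; the calibration is good to about 2 mm. A picture is of the moment at which its call begins: read the wrist's pose just before it. camera_params takes no time and is no camera call; for the wrist camera it gives the pose at the moment of the call.
- hand_in(): hands the job in; it is judged then, once.
The state is a dict: "t": time; "q": joint angles; "qd": joint speeds; "joint_efforts": joint torques, N m; "tool_pos": TCP position; "eef_rot": TCP orientation; "ft_force": force on the tool from outside, world axes, zero at the start; "wrist_torque": the same for the moment, N m; "width": opening from 0.0 (shut) to 1.0 (fully open); "grasp_force": force on a finger pad.
Only numpy, scipy, OpenCV 4.12 (cv2) and the standard library are available. Lean on these libraries where they do the work, as an engineer would, in place of code of your own. Each camera call takes 0.05 s, during which the arm holds its last target. There are 200 camera calls.

### The job

Load the spare drill battery into the charging bay: stand it upright on the bay's open tray with its long side along the bay, then push it through the two-leaf spring gate and on until it presses firmly but gently, with about 10 N, on the sprung contact pad deep inside. The pad is set at a different depth each time, so feel for it and never press it with more than 15 N. Leave the battery in there against the pad with the gate shut behind it, and leave the other things on the drawer where they are.

Things in the scene. Friction and masses are not known exactly. Their poses are not given: they have to be found in the camera images.
- battery: spare drill battery, a black block lying flat, terminals up. Body 64 mm wide (its x) by 90 mm long (its y) by 46 mm high, vertical sides; on top a raised ridge 40 mm wide (x), from y -30 to +35 mm, up to 56 mm high. 0.27 to 0.53 kg. Origin: centre of the underside. Best gripped across the 64 mm sides from above. Either end may go in first.
- bay: charging bay, grey sides on a bare steel floor plate, fixed but standing elsewhere each time; origin in the gate's plane, on the centre line, at the level of the work surface. Its +x is the way the battery is pushed in, z up. Plate 4 mm thick (top at z 4 mm) from x -118 to +202 mm, 88 mm wide; the part before the gate is the open tray.
- tray (a point): where the middle of the battery's underside may be set down on the tray: bay x -66 mm, z 4 mm. From bay x -32 to -2 mm two upright cheeks, 50 mm high, narrow from 92 to 69 mm apart and guide the battery into the gate; fingers gripping the battery must stay before bay x -36 mm.
- channel (a point): floor point of the channel behind the gate, bay x 90 mm, z 4 mm. Channel 84 mm wide to bay x 44 mm, then narrowing to 69 mm, end wall at 198 mm. Roof lips at z 54 to 58 mm from x 2 mm on leave an open slot 52 mm wide on the centre line: too narrow for the battery, but shut fingers pointing down can follow along it, pushing the battery's rear face, and lift out of it.
- left_leaf (a joint): left (bay +y) leaf of the gate, aluminium, 34 mm wide, 40 mm high, upright hinge at bay x 3 mm, y 37.5 mm. 0 rad = shut, grows as it is pushed inward (toward bay +x), up to 1.6; a light spring (0.3 to 1 N at its edge; battery pushing both open meets some 5 N) shuts it again as soon as nothing stands within 38 mm behind the gate's plane.
- right_leaf (a joint): right (bay -y) leaf of the gate, mirror image of the left one, hinge at bay y -37.5 mm; same values.
- contact_pad (a joint): sprung contact pad deep in the channel, upright plate 58 by 34 mm, middle 25 mm above the work surface. Its face rests at bay x 134 to 174 mm, different each time and not told. Value: how far it is pressed in, m; stiff, 6 N per mm, hard end at 6 mm. Sliding the battery takes 1 to 5 N besides. Pad and battery stay where they are, touching, when the push is eased off.
- tin: bystander: round tin 64 mm across, 30 mm high; origin centre of the underside
- tape_roll: bystander: roll of tape 60 mm across, 19 mm high; origin centre of the underside
- screwdriver: bystander: screwdriver 155 mm long (its y), 20 mm high; origin on the underside
- hex_key: bystander: hexagon key 34 by 114 mm, 7 mm high; origin on the underside
- terminal: bystander: terminal block 42 by 44 mm, 8 mm high; origin centre of the underside
- terminal_b: bystander: another terminal block 42 by 44 mm, 8 mm high; origin centre of the underside
- drill_bit: bystander: drill bit 85 mm long (its y), 7 mm thick; origin on the underside

How it is judged:
By the outcome, as a careful person would: the job done as asked, in the order asked, and still so for the second after the job is handed in, with the robot touching nothing.
It also fails if it takes over 70 s, if anything falls off the work surface, if the arm or the gripper's body presses on something with over 40 N, if the wrist force passes 120 N, or if a joint passes its speed limit or range.

## Working session

There is one attempt and no reset: what is moved stays moved. The work goes in short steps, Python scripts to look and compute and a tool call to move; the robot and the scene stay as the last step left them, time stands still between calls to the robot, and variables do not carry over. Pictures are saved under pics/ and viewed, at most 10 in all, crops included, and the job is handed in when it is done.

Besides the shell and the picture viewer there is one more tool, called after ">>>" by a JSON object that holds its "api" and its "payload", one argument or row to a line. jog_arm: Moves the arm, as the interface text tells. Its arguments: {"type":"object","properties":{"steps":{"type":"array"},"gripper":{"type":"number"},"force":{"type":"number"}},"required":["steps"]}

```bash
mkdir -p pics; cat > h.py <<'E'
import numpy as np, cv2
from workcell import status, viewer
def snap(n,f):
    p=viewer.camera_params(n); im=viewer.get_image(n); cv2.imwrite(f,im[...,::-1]); return im,p
def ray(p,u,v,z):
    K=np.array(p["mtx"]);T=np.array(p["pose"]);d=T[:3,:3]@np.linalg.solve(K,[u,v,1.]);o=T[:3,3]
    return o+d*(z-o[2])/d[2]
def proj(p,X):
    K=np.array(p["mtx"]);T=np.array(p["pose"]);c=K@(T[:3,:3].T@(np.array(X)-T[:3,3]));return c[:2]/c[2]
E
python3 - <<'E'
from h import *
np.set_printoptions(precision=3,suppress=True)
a,p=snap("scene","pics/a.png");b,q=snap("side","pics/b.png");c,r=snap("wrist","pics/c.png")
for x in(p,q,r):print(np.array(x["pose"]),np.array(x["mtx"]))
s=status.state();print(s["t"],s["tool_pos"],s["eef_rot"],s["ft_force"],s["width"])
E
```

```text
[[ 0.912 -0.264  0.313  0.14 ]
 [-0.41  -0.578  0.706 -0.952]
 [-0.005 -0.772 -0.635  0.871]
 [ 0.     0.     0.     1.   ]] [[540.756   0.    286.651]
 [  0.    540.756 205.687]
 [  0.      0.      1.   ]]
[[ 0.999  0.034 -0.03   0.593]
 [ 0.045 -0.655  0.755 -0.776]
 [ 0.005 -0.755 -0.656  0.668]
 [ 0.     0.     0.     1.   ]] [[518.919   0.    280.363]
 [  0.    518.919 212.428]
 [  0.      0.      1.   ]]
[[ 0.262  0.927  0.268  0.101]
 [ 0.965 -0.252 -0.074  0.645]
 [-0.001  0.278 -0.961  0.373]
 [ 0.     0.     0.     1.   ]] [[296.857   0.    275.809]
 [  0.    296.857 209.219]
 [  0.      0.      1.   ]]
0.15 [0.171 0.627 0.248] [[-0.965  0.263 -0.   ]
 [ 0.263  0.965 -0.001]
 [-0.    -0.001 -1.   ]] [-0.36  -0.105 -1.179] 0.9999808341630241
```

View pics/a.png

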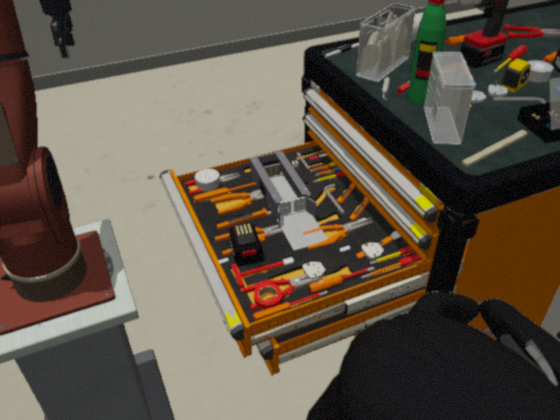

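View pics/b.png

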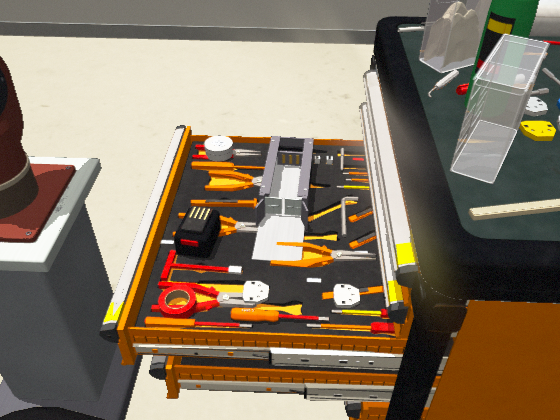

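The side view shows the battery at about (197,232), the tray at (280,240), the gate at (285,207) and the channel running back to (292,140). I'll enlarge the side view to pick corners.

```bash
python3 - <<'E'
from h import *
np.set_printoptions(precision=3,suppress=True)
b=cv2.imread("pics/b.png")
cv2.imwrite("pics/b2.png",cv2.resize(b[130:280,160:360],None,fx=4,fy=4,interpolation=cv2.INTER_CUBIC))
q=viewer.camera_params("side");p=viewer.camera_params("scene")
for n,u,v,z in[("trayL",251,258,.004),("trayR",301,261,.004),("batt top",200,222,.05),("drawer fl",135,325,0),("gate",285,207,.03)]:print(n,ray(q,u,v,z))
print("scene batt",ray(p,245,235,.05))
E
```

```text
trayL [ 0.516 -0.138  0.004]
trayR [ 0.604 -0.141  0.004]
batt top [ 0.423 -0.098  0.05 ]
drawer fl [ 0.346 -0.288  0.   ]
gate [ 0.571 -0.026  0.03 ]
scene batt [ 0.417 -0.095  0.05 ]
```

View pics/b2.png

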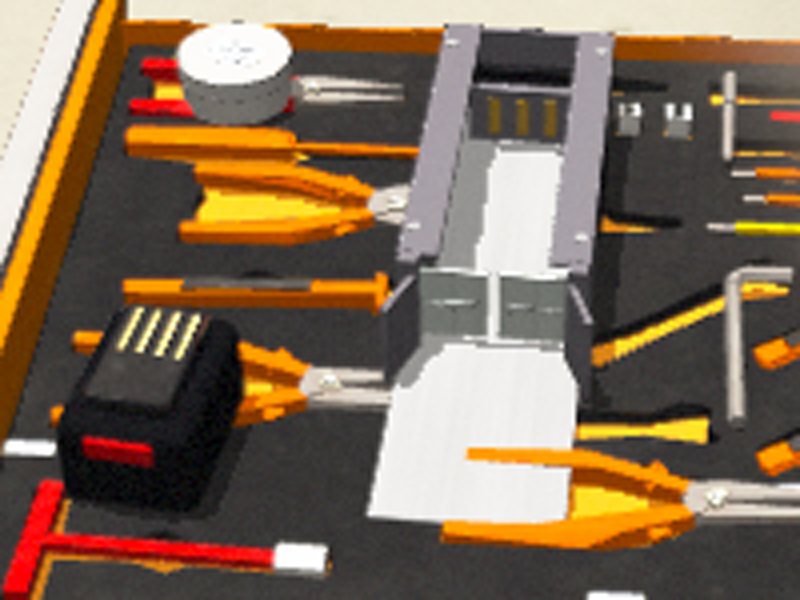

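The corners give a tray width of 88 mm, which matches. Battery ends point along ±y and the bay runs roughly along +y. I'll move above the area with the tool turned about -88°.

>>> {"api": "jog_arm", "payload": {
  "steps": [5, -3.4, 0, 0, 0, -6, 5, -3.4, 0, 0, 0, -6, 5, -3.4, 0, 0, 0, -6, 5, -3.4, 0, 0, 0, -6, 3.8, -4.2, 0, 0, 0, -6, 3.8, -4.2, 0, 0, 0, -6, 3.8, -4.2, 0, 0, 0, -6, 3.8, -4.2, 0, 0, 0, -6]
}}

```text
t: 1.15
tool_pos: [0.5236, 0.3217, 0.2482]
eef_rot: [[-0.448, 0.894, -0.0], [0.894, 0.448, 0.0], [0.0, -0.0, -1.0]]
ft_force: [0.3, 0.1, 1.0]
width: 0.998
grasp_force: 0.0
```

>>> {"api": "jog_arm", "payload": {
  "steps": [1, -5.5, 0, 0, 0, -6, 1, -5.5, 0, 0, 0, -6, 1, -5.5, 0, 0, 0, -6, -1, -5.5, 0, 0, 0, -6, -1, -5.5, 0, 0, 0, -6, -1, -5.5, 0, 0, 0, -6, -1, -5.5, 0, 0, 0, -6, 0, 0, 0, 0, 0, 0]
}}

```text
t: 2.15
tool_pos: [0.5116, -0.0668, 0.2486]
eef_rot: [[0.271, 0.963, 0.0], [0.963, -0.271, -0.0], [0.0, 0.0, -1.0]]
ft_force: [-0.4, 0.5, 0.3]
width: 1.0
grasp_force: 0.0
```

```bash
python3 - <<'E'
from h import *
import json
np.set_printoptions(precision=3,suppress=True)
c,r=snap("wrist","pics/d.png");cv2.imwrite("pics/d2.png",cv2.resize(c[...,::-1],(800,600),interpolation=cv2.INTER_CUBIC))
json.dump({k:np.array(v).tolist() for k,v in r.items()},open("d.json","w"))
s=status.state();print(s["t"],s["tool_pos"],s["eef_rot"],r["pose"])
q=viewer.camera_params("side")
for n,u,v,z in[("fl",252,259,.004),("fr",301.2,260.5,.004),("farL",271.2,136.2,.058),("farR",313,139.5,.058),("nearL",260,194.5,.058),("nearR",306.7,198,.058)]:print(n,ray(q,u,v,z))
E
```

```text
2.2 [ 0.512 -0.064  0.248] [[ 0.266  0.964  0.   ]
 [ 0.964 -0.266  0.001]
 [ 0.001  0.    -1.   ]] [[ 0.963 -0.26  -0.075  0.53 ]
 [-0.271 -0.925 -0.267  0.001]
 [ 0.     0.277 -0.961  0.374]
 [ 0.     0.     0.     1.   ]]
fl [ 0.518 -0.14   0.004]
fr [ 0.605 -0.139  0.004]
farL [0.534 0.175 0.058]
farR [0.624 0.167 0.058]
nearL [ 0.524 -0.025  0.058]
nearR [ 0.611 -0.031  0.058]
```

View pics/d2.png

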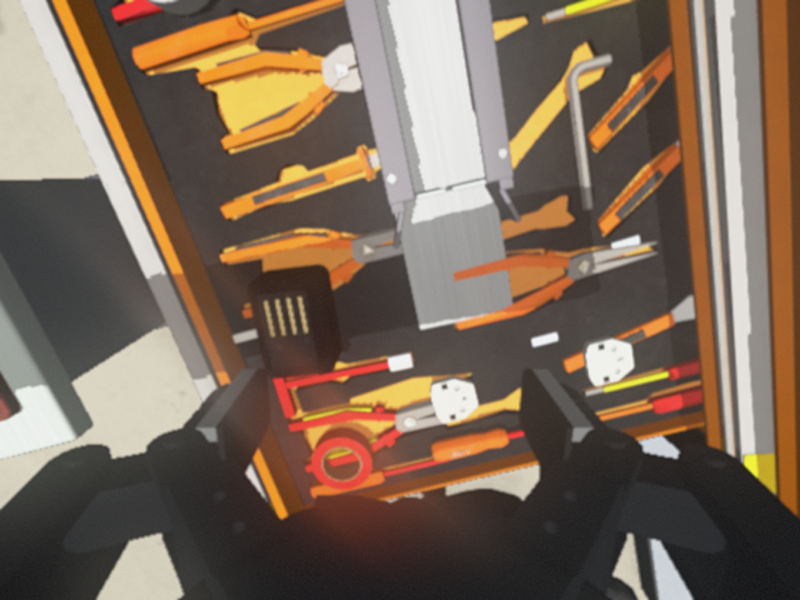

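The wrist view shows the battery at about (295,320), tray front corners at (420,328) and (512,318), and lip outer edges (345,0)-(388,210) and (490,0)-(513,185).

```bash
python3 - <<'E'
from h import *
import json
np.set_printoptions(precision=3,suppress=True)
r=json.load(open("d.json"))
f=.7
for n,u,v,z in[("fl",420,328,.004),("fr",512,318,.004),("LL0",345,0,.058),("LL1",388,210,.058),("LR0",490,0,.058),("LR1",513,185,.058),("c1",268,300,.056),("c4",302,297,.056),("c1b",275,335,.056),("c4b",308,332,.056),("gateseam",448,190,.044)]:print(n,ray(r,u*f,v*f,z))
g=cv2.imread("pics/d.png")[150:285,150:260]
hsv=cv2.cvtColor(g,cv2.COLOR_BGR2HSV); cv2.imwrite("pics/e.png",cv2.resize(np.clip(g.astype(float)*3,0,255).astype(np.uint8),None,fx=4.4,fy=4.4))
E
```

```text
fl [ 0.516 -0.135  0.004]
fr [ 0.6   -0.149  0.004]
LL0 [0.529 0.114 0.058]
LL1 [ 0.519 -0.021  0.058]
LR0 [0.619 0.089 0.058]
LR1 [ 0.61  -0.028  0.058]
c1 [ 0.41  -0.062  0.056]
c4 [ 0.436 -0.067  0.056]
c1b [ 0.405 -0.091  0.056]
c4b [ 0.431 -0.095  0.056]
gateseam [ 0.566 -0.02   0.044]
```

View pics/e.png

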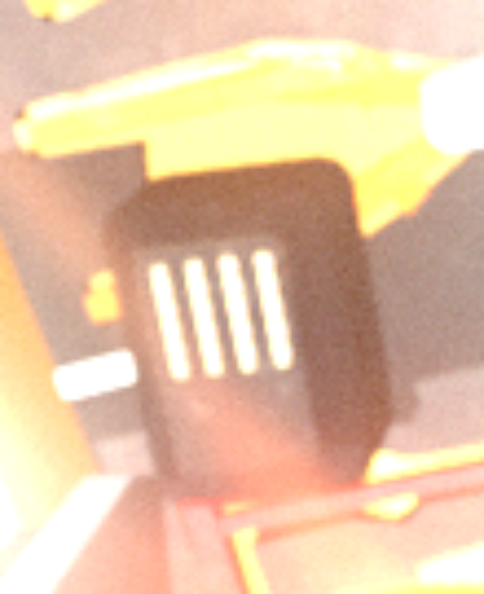

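Brightened crop: ridge corners at (140,243), (283,235), (160,490), (325,480); body right edge runs (355,190)-(383,400).

```bash
python3 - <<'E'
from h import *
import json
np.set_printoptions(precision=3,suppress=True)
r=json.load(open("d.json"))
P=[ray(r,u/4.4+150,v/4.4+150,.056) for u,v in[(140,243),(283,235),(160,490),(325,480)]]
print(np.array(P),np.mean(P,0))
for u,v in[(355,190),(383,400)]:
    for z in(0,.046):print(z,ray(r,u/4.4+150,v/4.4+150,z))
E
```

```text
[[ 0.406 -0.055  0.056]
 [ 0.441 -0.063  0.056]
 [ 0.386 -0.12   0.056]
 [ 0.43  -0.129  0.056]] [ 0.416 -0.092  0.056]
0 [ 0.45  -0.066  0.   ]
0.046 [ 0.46  -0.058  0.046]
0 [ 0.438 -0.132  0.   ]
0.046 [ 0.449 -0.115  0.046]
```

>>> {"api": "jog_arm", "payload": {
  "steps": [-4.6, -1.4, 0, 0, 0, 2.5, -4.6, -1.5, 0, 0, 0, 2.5, 0, 0, -4, 0, 0, 0, 0, 0, -4, 0, 0, 0, 0, 0, 0, 0, 0, 0, 0, 0, 0, 0, 0, 0],
  "gripper": 1
}}

```text
t: 2.95
tool_pos: [0.4216, -0.0903, 0.1695]
eef_rot: [[0.176, 0.984, 0.001], [0.984, -0.176, -0.0], [-0.0, 0.001, -1.0]]
ft_force: [0.7, -0.2, 0.3]
width: 1.001
grasp_force: 0.0
```

```bash
python3 - <<'E'
from h import *
import json
np.set_printoptions(precision=3,suppress=True)
c,r=snap("wrist","pics/f.png");cv2.imwrite("pics/f2.png",cv2.resize(np.clip(c[...,::-1]*2.,0,255).astype(np.uint8),(800,600),interpolation=cv2.INTER_CUBIC))
json.dump({k:np.array(v).tolist() for k,v in r.items()},open("f.json","w"))
s=status.state();print(s["t"],s["tool_pos"],s["eef_rot"],s["q"])
E
```

```text
3.0 [ 0.422 -0.09   0.17 ] [[ 0.177  0.984  0.002]
 [ 0.984 -0.177 -0.   ]
 [ 0.     0.002 -1.   ]] [-36.413  -6.707  40.781 120.253   4.842  64.821  -8.054]
```

View pics/f2.png

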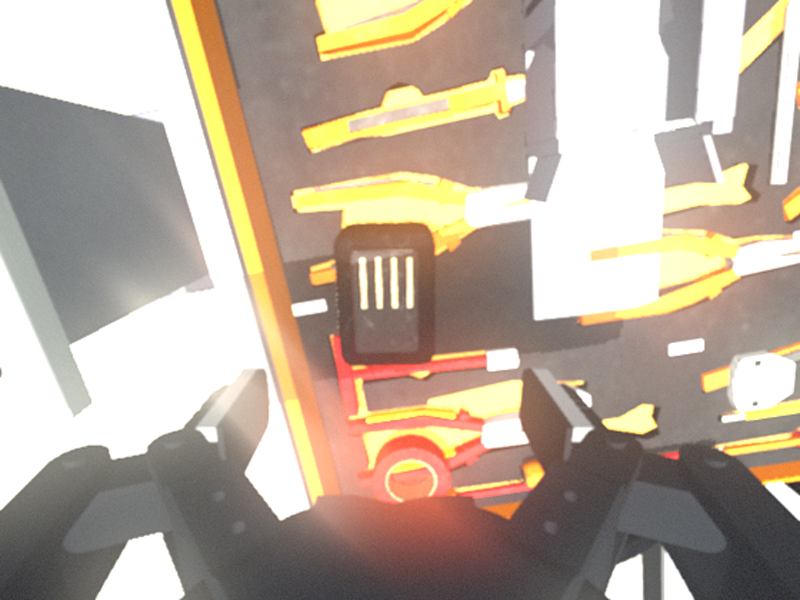

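Closer view: battery outline runs from (338,225) to (435,363), aligned with the tool. The drawer wall is left of it at (262,280), and the tray front corners are at (533,320) and (660,303).

```bash
python3 - <<'E'
from h import *
import json
np.set_printoptions(precision=3,suppress=True)
r=json.load(open("f.json"));f=.7
P=np.array([ray(r,u*f,v*f,.046) for u,v in[(338,225),(434,225),(340,363),(434,361)]])
print(P,P.mean(0))
for n,u,v,z in[("wall0",285,290,0),("walltop",255,290,.05),("fl",533,320,.004),("fr",660,303,.004),("tl",530,205,.004),("tr",663,205,.004),("lipRin",700,120,.058),("lipRout",735,132,.058),("lipRin2",708,0,.058),("lipRout2",745,0,.058)]:print(n,ray(r,u*f,v*f,z))
E
```

```text
[[ 0.396 -0.042  0.046]
 [ 0.451 -0.052  0.046]
 [ 0.379 -0.128  0.046]
 [ 0.438 -0.137  0.046]] [ 0.416 -0.09   0.046]
wall0 [ 0.342 -0.085  0.   ]
walltop [ 0.34  -0.071  0.05 ]
fl [ 0.514 -0.137  0.004]
fr [ 0.605 -0.14   0.004]
tl [ 0.519 -0.055  0.004]
tr [ 0.607 -0.071  0.004]
lipRin [ 0.594 -0.021  0.058]
lipRout [ 0.612 -0.031  0.058]
lipRin2 [0.596 0.033 0.058]
lipRout2 [0.614 0.03  0.058]
```

>>> {"api": "jog_arm", "payload": {
  "steps": [-0.4, -0.1, -3.5, 0, 0, 0, 0, 0, -3.5, 0, 0, 0, 0, 0, -3, 0, 0, 0, 0, 0, -2, 0, 0, 0, 0, 0, -1.2, 0, 0, 0, 0, 0, -0.8, 0, 0, 0, 0, 0, 0, 0, 0, 0]
}}

```text
t: 3.88
tool_pos: [0.417, -0.0918, 0.0285]
eef_rot: [[0.177, 0.984, -0.0], [0.984, -0.177, -0.0], [-0.0, 0.0, -1.0]]
ft_force: [-0.3, -0.2, 0.5]
width: 0.999
grasp_force: 0.0
```

>>> {"api": "jog_arm", "payload": {
  "steps": [0, 0, 0, 0, 0, 0, 0, 0, 0, 0, 0, 0, 0, 0, 0, 0, 0, 0, 0, 0, 0, 0, 0, 0, 0, 0, 0, 0, 0, 0, 0, 0, 0, 0, 0, 0],
  "gripper": 0.5,
  "force": 50
}}

```text
t: 4.62
tool_pos: [0.4171, -0.0918, 0.0292]
eef_rot: [[0.177, 0.984, 0.0], [0.984, -0.177, 0.001], [0.001, 0.0, -1.0]]
ft_force: [-2.7, -0.0, 10.7]
width: 0.712
grasp_force: 52.4
```

>>> {"api": "jog_arm", "payload": {
  "steps": [0, 0, 2, 0, 0, 0, 0, 0, 4, 0, 0, 0, 0, 0, 3, 0, 0, 0, 4.9, 0, 0, 0, 0, 2, 4.9, 0, 0, 0, 0, 3, 4.8, 0, 0, 0, 0, 2, 0, 0, 0, 0, 0, 0, 0, 0, 0, 0, 0, 0]
}}

```text
t: 5.62
tool_pos: [0.5619, -0.0921, 0.1178]
eef_rot: [[0.057, 0.998, -0.002], [0.998, -0.057, -0.0], [-0.001, -0.002, -1.0]]
ft_force: [0.1, -0.2, -4.3]
width: 0.707
grasp_force: 59.1
```

```bash
python3 - <<'E'
from h import *
import json
np.set_printoptions(precision=3,suppress=True)
c,r=snap("wrist","pics/g.png");b,q=snap("side","pics/h.png")
json.dump({k:np.array(v).tolist() for k,v in r.items()},open("g.json","w"))
A=cv2.resize(c[:,:,::-1],None,fx=1,fy=1)[100:400,60:500]
B=cv2.resize(b[130:280,200:400,::-1],(400,300),interpolation=cv2.INTER_CUBIC)
cv2.imwrite("pics/g2.png",np.vstack([np.hstack([cv2.resize(A,(400,300)),B]),cv2.resize(c[0:240,80:480,::-1],(800,300)) if 0 else np.zeros((1,800,3),np.uint8)]))
s=status.state();print(s["t"],s["tool_pos"],s["eef_rot"],s["ft_force"],s["width"])
E
```

```text
5.725 [ 0.562 -0.092  0.118] [[ 0.057  0.998 -0.001]
 [ 0.998 -0.057  0.001]
 [ 0.001 -0.001 -1.   ]] [-0.264 -0.958 -4.717] 0.7129295491653789
```

View pics/g2.png

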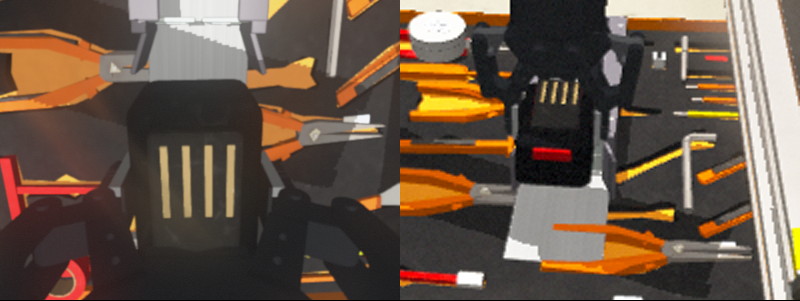

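The battery hangs straight in the grip, centred on the cheeks to within about 3 mm, so I'll lower it.

>>> {"api": "jog_arm", "payload": {
  "steps": [0, 0, -3, 0, 0, 0, 0.1, 0, -2.5, 0, 0, 0, 0.1, 0, -1.4, 0, 0, 0, 0, 0, -0.7, 0, 0, 0, 0, 0, 0, 0, 0, 0]
}}

```text
t: 6.35
tool_pos: [0.5648, -0.0919, 0.0426]
eef_rot: [[0.056, 0.998, 0.0], [0.998, -0.056, 0.0], [0.0, 0.0, -1.0]]
ft_force: [0.9, 1.4, -3.9]
width: 0.71
grasp_force: 59.1
```

>>> {"api": "jog_arm", "payload": {
  "steps": [0, 0, -0.3, 0, 0, 0, 0, 0, -0.2, 0, 0, 0, 0, 0, -0.1, 0, 0, 0, 0, 0, -0.1, 0, 0, 0, 0, 0, 0, 0, 0, 0]
}}

```text
t: 6.98
tool_pos: [0.5647, -0.0919, 0.0353]
eef_rot: [[0.056, 0.998, -0.0], [0.998, -0.056, -0.0], [-0.0, -0.0, -1.0]]
ft_force: [0.4, 0.3, -3.4]
width: 0.705
grasp_force: 59.1
```

>>> {"api": "jog_arm", "payload": {
  "steps": [0, 0, -0.1, 0, 0, 0, 0, 0, -0.1, 0, 0, 0, 0, 0, 0, 0, 0, 0]
}}

```text
t: 7.35
tool_pos: [0.5648, -0.0919, 0.0334]
eef_rot: [[0.056, 0.998, -0.0], [0.998, -0.056, 0.0], [0.0, -0.0, -1.0]]
ft_force: [-0.1, -0.3, -1.7]
width: 0.709
grasp_force: 59.4
```

>>> {"api": "jog_arm", "payload": {
  "steps": [0, 0, -0.1, 0, 0, 0, 0, 0, 0, 0, 0, 0]
}}

```text
t: 7.6
tool_pos: [0.5648, -0.0919, 0.0333]
eef_rot: [[0.056, 0.998, -0.0], [0.998, -0.056, 0.001], [0.001, -0.0, -1.0]]
ft_force: [-5.7, 1.1, 13.4]
width: 0.709
grasp_force: 61.2
```

>>> {"api": "jog_arm", "payload": {
  "steps": [0, 0, 0, 0, 0, 0, 0, 0, 0.1, 0, 0, 0, 0, 0, 0, 0, 0, 0, 0, 0, 0, 0, 0, 0],
  "gripper": 1
}}

```text
t: 8.1
tool_pos: [0.5648, -0.0918, 0.0333]
eef_rot: [[0.056, 0.998, 0.0], [0.998, -0.056, -0.0], [-0.0, 0.0, -1.0]]
ft_force: [0.6, 0.5, -0.1]
width: 0.998
grasp_force: 0.0
```

>>> {"api": "jog_arm", "payload": {
  "steps": [0, 0, 2, 0, 0, 0, 0, 0, 4, 0, 0, 0, 0, 0, 3, 0, 0, 0, -0.2, -4, 0, 0, 0, 0, -0.2, -3.7, 0, 0, 0, 0, 0, 0, 0, 0, 0, 0, 0, 0, 0, 0, 0, 0],
  "gripper": 1
}}

```text
t: 8.98
tool_pos: [0.561, -0.1685, 0.1241]
eef_rot: [[0.056, 0.998, 0.001], [0.998, -0.056, 0.0], [0.0, 0.001, -1.0]]
ft_force: [-0.1, 0.7, 0.0]
width: 0.995
grasp_force: 0.0
```

```bash
python3 - <<'E'
from h import *
import json
np.set_printoptions(precision=3,suppress=True)
c,r=snap("wrist","pics/i.png")
json.dump({k:np.array(v).tolist() for k,v in r.items()},open("i.json","w"))
cv2.imwrite("pics/i2.png",cv2.resize(np.clip(c[...,::-1]*1.8,0,255).astype(np.uint8),(800,600),interpolation=cv2.INTER_CUBIC))
s=status.state();print(s["t"],s["tool_pos"],s["ft_force"],s["width"])
E
```

```text
9.025 [ 0.561 -0.168  0.124] [0.238 0.531 0.044] 1.0011065948860705
```

View pics/i2.png

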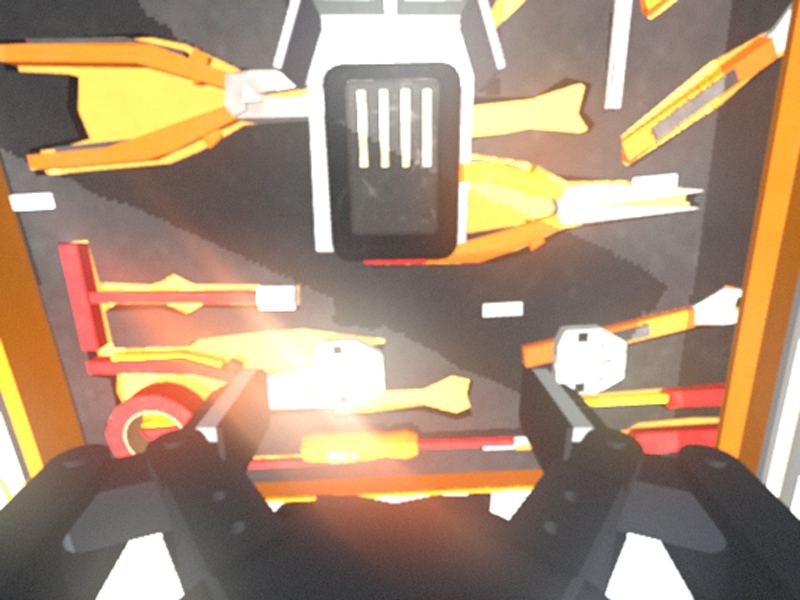

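```bash
python3 - <<'E'
from h import *
import json
np.set_printoptions(precision=3,suppress=True)
r=json.load(open("i.json"));f=.7
for n,u,v,z in[("trayL",317,250,.004),("trayR",464,245,.004),("bFL",325,66,.05),("bFR",462,66,.05),("bRL",328,258,.05),("bRR",462,258,.05),("cheekL",275,65,.05),("cheekR",503,65,.05),("term",350,372,.008)]:print(n,ray(r,u*f,v*f,z))
print(proj(r,[.561,-.168,.016])/f)
E
```

```text
trayL [ 0.517 -0.137  0.004]
trayR [ 0.602 -0.139  0.004]
bFL [ 0.537 -0.052  0.05 ]
bFR [ 0.595 -0.055  0.05 ]
bRL [ 0.53  -0.134  0.05 ]
bRR [ 0.594 -0.137  0.05 ]
cheekL [ 0.516 -0.05   0.05 ]
cheekR [ 0.612 -0.056  0.05 ]
term [ 0.53  -0.213  0.008]
[395.926 303.216]
```

>>> {"api": "jog_arm", "payload": {
  "steps": [0, 0, 0, 0, 0, 0, 0, 0, -3, 0, 0, 0, 0, 0, -3, 0, 0, 0, 0, 0, -2.2, 0, 0, 0, 0, 0, -0.8, 0, 0, 0, 0, 0, 0, 0, 0, 0, 0, 0, 0, 0, 0, 0, 0, 0, 0, 0, 0, 0],
  "gripper": 0,
  "force": 20
}}

```text
t: 10.02
tool_pos: [0.5613, -0.1689, 0.0341]
eef_rot: [[0.056, 0.998, 0.001], [0.998, -0.056, 0.0], [0.0, 0.001, -1.0]]
ft_force: [-0.7, 0.9, -0.1]
width: 0.002
grasp_force: 0.0
```

>>> {"api": "jog_arm", "payload": {
  "steps": [0, 0.5, 0, 0, 0, 0, 0, 0.5, 0, 0, 0, 0, 0, 0.4, 0, 0, 0, 0, 0, 0.4, 0, 0, 0, 0, 0.1, 0.5, 0, 0, 0, 0, 0, 0.5, 0, 0, 0, 0]
}}

```text
t: 10.78
tool_pos: [0.5617, -0.1411, 0.0333]
eef_rot: [[0.057, 0.998, 0.0], [0.998, -0.057, -0.001], [-0.001, 0.0, -1.0]]
ft_force: [-0.5, -2.1, -0.3]
width: 0.001
grasp_force: 1.2
```

>>> {"api": "jog_arm", "payload": {
  "steps": [0, 0.6, 0, 0, 0, 0, 0.1, 0.6, 0, 0, 0, 0, 0, 0.6, 0, 0, 0, 0, 0, 0.6, 0, 0, 0, 0, 0.1, 0.6, 0, 0, 0, 0, 0, 0.6, 0, 0, 0, 0, 0, 0.6, 0, 0, 0, 0, 0, 0.6, 0, 0, 0, 0]
}}

```text
t: 11.78
tool_pos: [0.5635, -0.0936, 0.0333]
eef_rot: [[0.057, 0.998, -0.0], [0.998, -0.057, -0.001], [-0.001, -0.0, -1.0]]
ft_force: [-0.4, -4.8, 1.0]
width: 0.001
grasp_force: 2.5
```

>>> {"api": "jog_arm", "payload": {
  "steps": [0, 0.6, 0, 0, 0, 0, 0.1, 0.6, 0, 0, 0, 0, 0, 0.6, 0, 0, 0, 0, 0, 0.6, 0, 0, 0, 0, 0.1, 0.6, 0, 0, 0, 0, 0, 0.6, 0, 0, 0, 0, 0, 0.6, 0, 0, 0, 0, 0, 0.6, 0, 0, 0, 0]
}}

```text
t: 12.78
tool_pos: [0.5658, -0.0444, 0.0333]
eef_rot: [[0.056, 0.998, -0.0], [0.998, -0.056, 0.0], [0.0, -0.0, -1.0]]
ft_force: [0.5, -3.6, -0.4]
width: 0.003
grasp_force: 1.7
```

```bash
python3 - <<'E'
from h import *
c,r=snap("wrist","pics/j.png");b,q=snap("side","pics/k.png")
A=cv2.resize(np.clip(c[:300,80:480,::-1]*1.5,0,255).astype(np.uint8),(400,300));B=cv2.resize(b[110:260,200:400,::-1],(400,300),interpolation=cv2.INTER_CUBIC)
cv2.imwrite("pics/j2.png",np.hstack([A,B]))
s=status.state();print(s["t"],s["tool_pos"],s["ft_force"],s["wrist_torque"])
E
```

```text
12.875 [ 0.56581601 -0.04362314  0.03329335] [ 0.44558388  0.53122815 -0.0746172 ] [-0.03846642 -0.0066564   0.01157131]
```

View pics/j2.png

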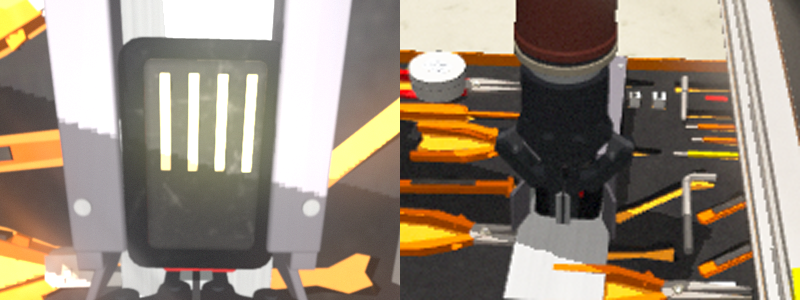

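The battery is under the lips, with its rear at about the gate plane. In the first side view the pad's face shows (top edge at crop (475,85)-(570,95), bottom (472,138)-(560,150)), so I can estimate its depth.

```bash
python3 - <<'E'
from h import *
q=viewer.camera_params("side")
for u,v,z in[(475,85,.042),(570,95,.042),(472,138,.008),(560,150,.008)]:
    P=ray(q,160+u/4,130+v/4,z);print(P,"bayx",(P[:2]-[.567,-.025])@[.056,.998])
E
```

```text
[0.55145556 0.14253357 0.042     ] bayx 0.1663280130605454
[0.60210592 0.13585995 0.042     ] bayx 0.16250416095354425
[0.54998114 0.14162675 0.008     ] bayx 0.1653404370452618
[0.59788525 0.13308598 0.008     ] bayx 0.15949938655388893
```

>>> {"api": "jog_arm", "payload": {
  "steps": [0, 0.6, 0, 0, 0, 0, 0.1, 0.6, 0, 0, 0, 0, 0, 0.6, 0, 0, 0, 0, 0.1, 0.6, 0, 0, 0, 0, 0, 0.6, 0, 0, 0, 0, 0, 0.3, 0, 0, 0, 0, 0, 0.2, 0, 0, 0, 0, 0, 0.1, 0, 0, 0, 0]
}}

```text
t: 13.88
tool_pos: [0.5677, -0.0089, 0.0333]
eef_rot: [[0.056, 0.998, -0.0], [0.998, -0.056, -0.0], [-0.0, -0.0, -1.0]]
ft_force: [-0.1, -3.6, 1.4]
width: 0.003
grasp_force: 1.9
```

>>> {"api": "jog_arm", "payload": {
  "steps": [0, 0.4, 0, 0, 0, 0, 0.1, 0.4, 0, 0, 0, 0, 0, 0.4, 0, 0, 0, 0, 0, 0.4, 0, 0, 0, 0, 0, 0.3, 0, 0, 0, 0, 0, 0.2, 0, 0, 0, 0, 0, 0.1, 0, 0, 0, 0, 0, 0.1, 0, 0, 0, 0]
}}

```text
t: 14.88
tool_pos: [0.5687, 0.0143, 0.0333]
eef_rot: [[0.056, 0.998, -0.0], [0.998, -0.056, 0.0], [0.0, -0.0, -1.0]]
ft_force: [-0.5, -2.6, 0.2]
width: -0.001
grasp_force: 1.6
```

>>> {"api": "jog_arm", "payload": {
  "steps": [0, 0.1, 0, 0, 0, 0, 0, 0.1, 0, 0, 0, 0]
}}

```text
t: 15.12
tool_pos: [0.5688, 0.0162, 0.0333]
eef_rot: [[0.056, 0.998, -0.0], [0.998, -0.056, 0.0], [0.0, -0.0, -1.0]]
ft_force: [-0.6, -3.1, 1.4]
width: 0.001
grasp_force: 1.6
```

>>> {"api": "jog_arm", "payload": {
  "steps": [0, 0.1, 0, 0, 0, 0, 0, 0.1, 0, 0, 0, 0]
}}

```text
t: 15.38
tool_pos: [0.5687, 0.0182, 0.0333]
eef_rot: [[0.056, 0.998, -0.0], [0.998, -0.056, 0.0], [0.0, -0.0, -1.0]]
ft_force: [-0.9, -2.9, 1.0]
width: 0.003
grasp_force: 1.6
```

>>> {"api": "jog_arm", "payload": {
  "steps": [0, 0.1, 0, 0, 0, 0, 0, 0.1, 0, 0, 0, 0]
}}

```text
t: 15.62
tool_pos: [0.5687, 0.0202, 0.0333]
eef_rot: [[0.056, 0.998, -0.0], [0.998, -0.056, -0.0], [-0.0, -0.0, -1.0]]
ft_force: [-0.1, -2.7, 1.3]
width: 0.006
grasp_force: 1.6
```

>>> {"api": "jog_arm", "payload": {
  "steps": [0, 0.1, 0, 0, 0, 0, 0, 0.1, 0, 0, 0, 0]
}}

```text
t: 15.88
tool_pos: [0.5687, 0.0222, 0.0333]
eef_rot: [[0.056, 0.998, -0.0], [0.998, -0.056, 0.0], [-0.0, -0.0, -1.0]]
ft_force: [-0.2, -2.9, 0.3]
width: -0.001
grasp_force: 1.6
```

>>> {"api": "jog_arm", "payload": {
  "steps": [0, 0.1, 0, 0, 0, 0, 0, 0.05, 0, 0, 0, 0]
}}

```text
t: 16.12
tool_pos: [0.5687, 0.0237, 0.0333]
eef_rot: [[0.056, 0.998, -0.0], [0.998, -0.056, -0.0], [-0.0, -0.0, -1.0]]
ft_force: [0.8, -3.1, 2.2]
width: 0.003
grasp_force: 1.6
```

>>> {"api": "jog_arm", "payload": {
  "steps": [0, 0.1, 0, 0, 0, 0, 0, 0.05, 0, 0, 0, 0]
}}

```text
t: 16.38
tool_pos: [0.5688, 0.0252, 0.0333]
eef_rot: [[0.056, 0.998, -0.0], [0.998, -0.056, 0.0], [0.0, -0.0, -1.0]]
ft_force: [0.2, -4.2, 0.5]
width: -0.003
grasp_force: 1.6
```

>>> {"api": "jog_arm", "payload": {
  "steps": [0, 0.05, 0, 0, 0, 0, 0, 0.05, 0, 0, 0, 0]
}}

```text
t: 16.62
tool_pos: [0.5687, 0.0261, 0.0333]
eef_rot: [[0.056, 0.998, -0.0], [0.998, -0.056, -0.0], [-0.0, -0.0, -1.0]]
ft_force: [-0.3, -2.8, 0.1]
width: 0.0
grasp_force: 1.6
```

>>> {"api": "jog_arm", "payload": {
  "steps": [0, 0.1, 0, 0, 0, 0, 0, 0.05, 0, 0, 0, 0]
}}

```text
t: 16.88
tool_pos: [0.5687, 0.0277, 0.0333]
eef_rot: [[0.056, 0.998, -0.0], [0.998, -0.056, -0.0], [-0.0, -0.0, -1.0]]
ft_force: [-1.1, -3.6, 1.8]
width: 0.003
grasp_force: 1.6
```

>>> {"api": "jog_arm", "payload": {
  "steps": [0, 0.1, 0, 0, 0, 0, 0, 0.05, 0, 0, 0, 0]
}}

```text
t: 17.12
tool_pos: [0.5688, 0.0292, 0.0333]
eef_rot: [[0.056, 0.998, -0.0], [0.998, -0.056, -0.0], [-0.0, -0.0, -1.0]]
ft_force: [0.2, -2.8, 0.9]
width: -0.001
grasp_force: 1.6
```

>>> {"api": "jog_arm", "payload": {
  "steps": [0, 0.1, 0, 0, 0, 0, 0, 0.05, 0, 0, 0, 0]
}}

```text
t: 17.38
tool_pos: [0.5687, 0.0308, 0.0333]
eef_rot: [[0.056, 0.998, -0.0], [0.998, -0.056, 0.0], [0.0, -0.0, -1.0]]
ft_force: [0.1, -3.5, 1.8]
width: 0.0
grasp_force: 1.6
```

>>> {"api": "jog_arm", "payload": {
  "steps": [0, 0.1, 0, 0, 0, 0, 0, 0.05, 0, 0, 0, 0]
}}

```text
t: 17.62
tool_pos: [0.5687, 0.0323, 0.0333]
eef_rot: [[0.056, 0.998, -0.0], [0.998, -0.056, 0.0], [0.0, -0.0, -1.0]]
ft_force: [0.1, -3.0, 0.5]
width: 0.003
grasp_force: 1.6
```

>>> {"api": "jog_arm", "payload": {
  "steps": [0, 0.1, 0, 0, 0, 0, 0, 0.05, 0, 0, 0, 0]
}}

```text
t: 17.88
tool_pos: [0.5688, 0.0337, 0.0333]
eef_rot: [[0.056, 0.998, -0.0], [0.998, -0.056, 0.0], [0.0, -0.0, -1.0]]
ft_force: [0.1, -3.0, 0.7]
width: 0.004
grasp_force: 1.6
```

>>> {"api": "jog_arm", "payload": {
  "steps": [0, 0.1, 0, 0, 0, 0, 0, 0.05, 0, 0, 0, 0]
}}

```text
t: 18.12
tool_pos: [0.5687, 0.0352, 0.0333]
eef_rot: [[0.056, 0.998, -0.0], [0.998, -0.056, 0.0], [0.0, -0.0, -1.0]]
ft_force: [-0.2, -3.6, 1.1]
width: 0.003
grasp_force: 1.6
```

>>> {"api": "jog_arm", "payload": {
  "steps": [0, 0.1, 0, 0, 0, 0, 0, 0.05, 0, 0, 0, 0]
}}

```text
t: 18.38
tool_pos: [0.5688, 0.0367, 0.0333]
eef_rot: [[0.056, 0.998, -0.0], [0.998, -0.056, 0.0], [0.0, -0.0, -1.0]]
ft_force: [-0.9, -2.4, 0.5]
width: -0.002
grasp_force: 1.6
```

>>> {"api": "jog_arm", "payload": {
  "steps": [0, 0.1, 0, 0, 0, 0, 0, 0.05, 0, 0, 0, 0]
}}

```text
t: 18.62
tool_pos: [0.5687, 0.0383, 0.0333]
eef_rot: [[0.056, 0.998, -0.0], [0.998, -0.056, 0.0], [0.0, -0.0, -1.0]]
ft_force: [0.3, -3.3, 1.3]
width: 0.001
grasp_force: 1.6
```

>>> {"api": "jog_arm", "payload": {
  "steps": [0, 0.1, 0, 0, 0, 0, 0, 0.05, 0, 0, 0, 0]
}}

```text
t: 18.88
tool_pos: [0.5687, 0.0397, 0.0333]
eef_rot: [[0.056, 0.998, -0.0], [0.998, -0.056, 0.0], [0.0, -0.0, -1.0]]
ft_force: [0.1, -3.1, 0.5]
width: -0.003
grasp_force: 1.6
```

>>> {"api": "jog_arm", "payload": {
  "steps": [0, 0.1, 0, 0, 0, 0, 0, 0.05, 0, 0, 0, 0]
}}

```text
t: 19.12
tool_pos: [0.5687, 0.0412, 0.0333]
eef_rot: [[0.056, 0.998, -0.0], [0.998, -0.056, -0.0], [-0.0, -0.0, -1.0]]
ft_force: [-0.2, -4.6, 0.8]
width: 0.0
grasp_force: 1.9
```

>>> {"api": "jog_arm", "payload": {
  "steps": [0, 0.05, 0, 0, 0, 0]
}}

```text
t: 19.25
tool_pos: [0.5688, 0.0414, 0.0333]
eef_rot: [[0.057, 0.998, 0.0], [0.998, -0.057, -0.0], [-0.0, 0.0, -1.0]]
ft_force: [0.3, -5.4, 1.2]
width: -0.003
grasp_force: 2.4
```

>>> {"api": "jog_arm", "payload": {
  "steps": [0, 0.05, 0, 0, 0, 0]
}}

```text
t: 19.38
tool_pos: [0.5688, 0.0416, 0.0333]
eef_rot: [[0.057, 0.998, 0.0], [0.998, -0.057, -0.001], [-0.001, 0.0, -1.0]]
ft_force: [0.8, -6.3, 0.8]
width: -0.002
grasp_force: 2.9
```

>>> {"api": "jog_arm", "payload": {
  "steps": [0, 0.05, 0, 0, 0, 0, 0, 0.05, 0, 0, 0, 0]
}}

```text
t: 19.62
tool_pos: [0.5688, 0.042, 0.0333]
eef_rot: [[0.057, 0.998, 0.0], [0.998, -0.057, -0.001], [-0.001, 0.0, -1.0]]
ft_force: [0.8, -7.4, -0.2]
width: 0.004
grasp_force: 3.7
```

>>> {"api": "jog_arm", "payload": {
  "steps": [0, 0.05, 0, 0, 0, 0, 0, 0.05, 0, 0, 0, 0]
}}

```text
t: 19.88
tool_pos: [0.5689, 0.0425, 0.0333]
eef_rot: [[0.058, 0.998, 0.0], [0.998, -0.058, -0.002], [-0.002, 0.001, -1.0]]
ft_force: [1.1, -9.3, 0.7]
width: -0.0
grasp_force: 4.5
```

>>> {"api": "jog_arm", "payload": {
  "steps": [0, 0.05, 0, 0, 0, 0, 0, 0.05, 0, 0, 0, 0]
}}

```text
t: 20.12
tool_pos: [0.5689, 0.0429, 0.0334]
eef_rot: [[0.058, 0.998, 0.001], [0.998, -0.058, -0.002], [-0.002, 0.001, -1.0]]
ft_force: [2.6, -11.2, -0.2]
width: 0.004
grasp_force: 5.3
```

>>> {"api": "jog_arm", "payload": {
  "steps": [0, 0.05, 0, 0, 0, 0, 0, 0.04, 0, 0, 0, 0]
}}

```text
t: 20.38
tool_pos: [0.569, 0.0432, 0.0334]
eef_rot: [[0.059, 0.998, 0.001], [0.998, -0.059, -0.003], [-0.003, 0.001, -1.0]]
ft_force: [1.0, -12.6, 0.9]
width: 0.0
grasp_force: 6.1
```

The pad force is about 9.7 N (12.6 N total less 3 N sliding). I'll ease off and lift out.

>>> {"api": "jog_arm", "payload": {
  "steps": [0, -0.2, 0, 0, 0, 0, 0, -0.3, 0, 0, 0, 0, 0, -0.4, 0, 0, 0, 0, 0, -0.2, 0, 0, 0, 0, 0, 0, 0, 0, 0, 0, 0, 0, 1.5, 0, 0, 0, 0, 0, 3, 0, 0, 0, 0, 0, 4, 0, 0, 0]
}}

```text
t: 21.38
tool_pos: [0.5684, 0.035, 0.1196]
eef_rot: [[0.056, 0.998, -0.001], [0.998, -0.056, -0.0], [-0.0, -0.001, -1.0]]
ft_force: [0.4, -0.1, 0.2]
width: -0.003
grasp_force: 0.0
```

>>> {"api": "jog_arm", "payload": {
  "steps": [0, 0, 5, 0, 0, 0, 0, 0, 5, 0, 0, 0, 0, -4, 0, 0, 0, 0, 0, -5, 0, 0, 0, 0, 0, -5, 0, 0, 0, 0, 0, 0, 0, 0, 0, 0, 0, 0, 0, 0, 0, 0]
}}

```text
t: 22.25
tool_pos: [0.5688, -0.1046, 0.2189]
eef_rot: [[0.057, 0.998, 0.0], [0.998, -0.057, 0.001], [0.001, 0.0, -1.0]]
ft_force: [-0.2, 0.7, -0.4]
width: 0.002
grasp_force: 0.0
```

```bash
python3 - <<'E'
from h import *
c,r=snap("wrist","pics/l.png")
cv2.imwrite("pics/l2.png",cv2.resize(np.clip(c[:300,80:480,::-1]*1.5,0,255).astype(np.uint8),(800,600)))
s=status.state();print(s["t"],s["tool_pos"],s["ft_force"])
E
```

```text
22.3 [ 0.56895271 -0.10374199  0.21870029] [ 0.21137331  0.11316504 -0.33733228]
```

View pics/l2.png

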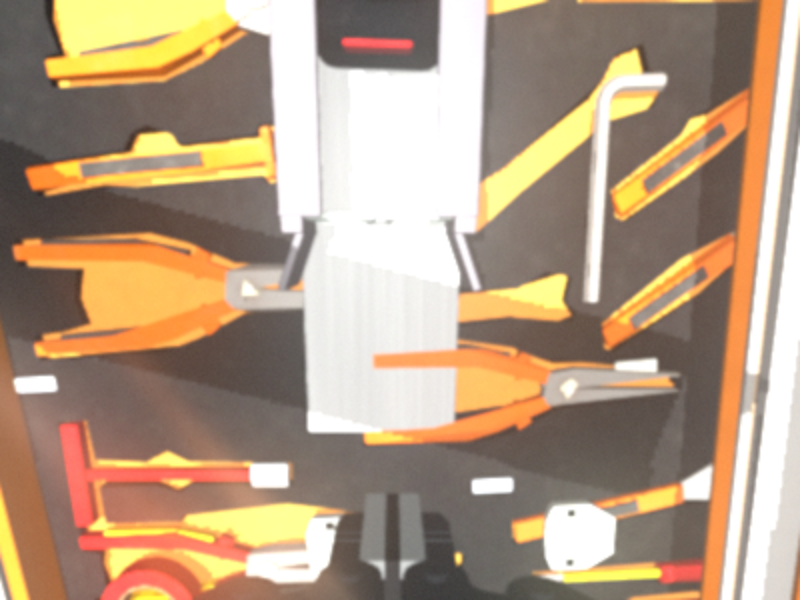

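The battery sits deep in the channel, its rear face at (378,60), and the gate is shut, a straight line at (380,220). Nothing else looks moved.

```bash
python3 -c "
from workcell import hand_in
print(hand_in())"
```

```text
the job is handed in; nothing more can be done
None
```

The battery is in the bay against the contact pad, pressed with about 10 N (12.6 N measured, less about 3 N of sliding friction). The gate is shut behind it, nothing else in the last wrist view looks moved, and I handed the job in after about 22 s of robot time; no verdict came back.

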